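Set the impact wrench to tighten on the third power notch

TASK

Get the air impact wrench standing nose-down in the bench rack ready for doing up wheel nuts: push its reverse-valve knob fully in, turn the power lever back clockwise to its low stop, leaning on it there for a moment a little harder than a click takes (8 N or more, but never over 16 N) so as to be sure of the stop, then click it forward one notch at a time, letting it settle in each, to the third notch. Press nothing on the wrench harder than 30 N, and leave everything else on the bench where it is.

Things in the scene. Friction and masses are not known exactly. Their poses are not given: they have to be found in the camera images.
- rack: Dark steel bench rack, bolted down, holding an impact wrench nose-down and, 155 mm along its +y, a slim die grinder. Origin on the bench straight below the wrench's barrel axis, z up. Shelf 130 x 310 mm, 75 mm above the bench. The wrench cannot move: barrel upright, 70 mm across; handle along the rack's -y, level, 145 to 200 mm high, reaching 190 mm from the axis.
- cap_centre (a point): Centre of the flat aluminium back cap on top of the wrench's barrel, 70 mm across, 212 mm above the bench. The power lever turns about the upright line through this point.
- lever: Black power lever on the back cap: flat arm 9 mm wide, 3 to 9 mm above the cap. Origin on its turning axis at cap height; y axis along the arm to the thumb tab, z up. It points within 50 degrees of the rack's +y. It is clamped on a splined spindle at an angle that differs from tool to tool (up to 17 degrees either way), so its direction does not tell the setting: count from the stop.
- lever_tab (a point): Centre of the top of the lever's upright thumb tab, 38 mm from the turning axis, 29 mm above the cap. The tab is 9 mm thick in the direction it is pushed, 12 mm along the arm, and stands up 20 mm from the arm. It may be pushed from either side, loosely straddled or pinched very lightly from above; a pinch counts as force on the lever.
- power (a joint): Lever setting, rad: 0 against the solid low stop, growing anticlockwise seen from above, to the far stop at 1.138. Notches one to five at 0.300, 0.509, 0.719, 0.928, 1.138; by the low stop 0.07 to 0.1 of plain travel. Leaving a notch, or the plain travel, takes 5 to 7 N at the tab; past the crest midway the force vanishes and the lever jumps into the next notch by itself.
- valve (a joint): How far the reverse-valve knob is pushed in, m: 0 fully out, 0.007 fully in (against a solid seat). Slides straight down with about 4 N of friction and stays where it is left. It starts out.
- valve_top (a point): Centre of the top of the reverse-valve knob: a steel mushroom knob 15 mm across, 6 mm thick, on a thin stem, standing up from the back cap on its handle side, 22.5 mm from the barrel axis. Its top is 15 mm above the cap when out, 8 mm when in.
- socket_deep: Bystander: dark deep impact socket, 29 mm across, 78 mm tall, standing on the rack's shelf. Origin at its underside.
- socket_short: Bystander: dark short impact socket, 31 mm across, 50 mm tall, standing on the rack's shelf. Origin at its underside.
- cone: Bystander: steel wheel-balancer cone, 84 mm across, 52 mm tall, on the bench near the rack. Origin at its underside.
- hammer: Bystander: hammer lying on the bench.
- screwdriver: Bystander: screwdriver lying on the bench.
- gauge: Bystander: round tyre gauge, 52 mm across, with a 110 mm stem, lying on the bench.

How it is judged:
By the outcome, as a careful person would: the job done as asked, in the order asked, and still so for the second after the job is handed in, with the robot touching nothing.
It also fails if it takes over 72 s, if anything falls off the work surface, if the arm or the gripper's body presses on something with over 40 N, if the wrist force passes 120 N, or if a joint passes its speed limit or range.

ROBOT

A 6-joint arm with a two-finger parallel gripper is mounted at the origin on the work surface. World frame = base frame: x ahead of the robot, y to its left, z up, the work surface at z = 0. Lengths are in m, angles in rad, forces in N, time in s.
With the tool pointing down it reaches from about 0.225 to 0.875 m from the base axis. Payload 3.4 kg.
Tool frame: the origin (TCP) lies on the centre line of the jaws, within the pads' length; the fingertips stand 11 mm ahead of it and the grasp point (between the pads) lies 8 mm behind it; z points along the fingers, x is the direction in which the jaws open and shut, and the axes are right-handed (so a half turn about z gives the same grasp; the last joint's range is limited). The gripper opens to 85 mm and grips with 20 to 120 N. Pads are 22 mm wide; open, the fingers measure 114 mm over their backs; the gripper's body (76 mm by 85 mm) begins 54 mm behind the grasp point. The pads swing forward as they close: fully open they stand 13 mm farther back than shut.
Start: joints at [-1.265, 0.276, 1.505, -0, 1.361, -0.121], TCP at [0.238, -0.523, 0.242] pointing down, gripper open.
Joint ranges: [-2.89, 2.89], [-0.75, 2.08], [0.22, 2.7], [-1.18, 4.32], [0.11, 2.71], [-2.7, 2.7]. Speed limits (rad/s): [2.57, 2.57, 3.14, 3.14, 3.14, 3.14].

INTERFACE

Orientations are given as a 3x3 rotation matrix whose columns are the frame's x, y, z axes.
In Python, from workcell import ctrl gives the robot as it stands. The module is installed in compiled form; this text tells all that it offers.
- The arm moves only by the tool step_arm, never from a script. Its arguments are lists of equal length, an entry for each row: "delta_rot": the turn, a rotation vector about the tool's x, y, z in rad, a list of three; "linear": the shift along the tool's x, y, z in cm, a list of three; "claw": the opening in per cent of the stroke, from 0 (shut) to 100 (fully open). A call has 1 to 5 rows; each row shifts and turns the commanded pose from where the row before left it, along the tool's axes as they then stand; what a row does not reach is not made up. A row lasts 1/8 s, in which the tool goes at most 62.5 mm and 10.7 degrees, less where a joint would pass 70% of its speed; a pose out of reach is approached as far as the arm can. A call is refused whole if a number of a shift passes 6.25 or a number of a turn 0.188, either way. A call with a gripper value outside its range is refused whole. The fingers move at their own pace and stop on an object; "newtons" is the grip in N (left out, the last holds). Time passes only in rows, so rows that do not move let the fingers close. It gives the time, the measured TCP pose, the force and the opening at its end, in the units of the state.
- ctrl.get_state(): the state, without advancing time (a new reading comes with each control period).
- ctrl.capture(name): name is "scene" or "top" or "wrist"; returns a dict with "pixels" (384x512x3 uint8, red, green, blue), "z_map" (384x512 float32, m along the optical axis (not along the pixel's ray), 0 where there is no reading), "camera_matrix" (3x3 intrinsics, pixels), "cam_to_world" (4x4, takes a point from camera to world coordinates); the wrist camera has in their place "T_tool_cam" (4x4, takes a point from camera to tool coordinates, whose origin is the TCP and whose axes are the tool frame's). Camera axes: x right, y up, looking along -z (the intrinsics and any distortion apply to the point x, -y, -z); pixel columns grow to the right and rows downward; lengths in m; the calibration is good to about 2 mm. A picture is of the moment at which its call begins: read the wrist's pose just before it.
- ctrl.job_done(): hands the job in, once; it reports no verdict.
The state is a dict: "clock": time; "qpos": joint angles; "joint_velocities": joint speeds; "effort": joint torques, N m; "tool_pos": TCP position; "tool_rot": TCP orientation; "ft_force": force on the tool from outside, world axes, zero at the start; "ft_torque": the same for the moment, N m; "gripper_width": finger opening in m.
Only numpy, scipy, OpenCV 4.12 (cv2) and the standard library are available. Lean on these libraries where they do the work, as an engineer would, in place of code of your own. Each camera call takes 0.05 s, during which the arm holds its last target. There are 200 camera calls.

## Working session

There is one attempt and no reset: what is moved stays moved. The work goes in short steps, Python scripts to look and compute and a tool call to move; the robot and the scene stay as the last step left them, time stands still between calls to the robot, and variables do not carry over. Pictures are saved under pics/ and viewed, about 8 in all and at most 12, crops included, and the job is handed in when it is done.

Besides the shell and the picture viewer there is one more tool, called after "Emit:" as name(argument=value, ...) on one line, values as JSON. step_arm: Moves the arm, as the interface text tells. Its arguments: {"type":"object","properties":{"delta_rot":{"type":"array","items":{"type":"array","items":{"type":"number"}}},"linear":{"type":"array","items":{"type":"array","items":{"type":"number"}}},"claw":{"type":"array","items":{"type":"number"}},"newtons":{"type":"number"}},"required":["delta_rot","linear","claw"]}

```bash
mkdir -p pics
cat > h.py <<'E'
import numpy as np, cv2
from workcell import ctrl
def cap(n):
    s=ctrl.get_state(); c=ctrl.capture(n)
    if 'cam_to_world' in c: T=np.array(c['cam_to_world'])
    else:
        W=np.eye(4); W[:3,:3]=s['tool_rot']; W[:3,3]=s['tool_pos']; T=W@np.array(c['T_tool_cam'])
    return c['pixels'],c['z_map'],np.array(c['camera_matrix']),T
def cloud(z,K,T):
    v,u=np.mgrid[:z.shape[0],:z.shape[1]]
    P=np.stack([(u-K[0,2])/K[0,0]*z,-(v-K[1,2])/K[1,1]*z,-z],-1)
    return P@T[:3,:3].T+T[:3,3]
def ray(u,v,K,T,h):
    d=T[:3,:3]@np.array([(u-K[0,2])/K[0,0],-(v-K[1,2])/K[1,1],-1.]); o=T[:3,3]
    return o+d*(h-o[2])/d[2]
def save(n,im,s=1):
    cv2.imwrite('pics/'+n,cv2.resize(im[...,::-1],None,fx=s,fy=s,interpolation=cv2.INTER_CUBIC))
E
python3 - <<'E'
from h import *
for n in('scene','top'):
    p,z,K,T=cap(n); np.savez(n,p=p,z=z,K=K,T=T); 
    print(n,K.tolist(),T.round(3).tolist())
a=np.load('scene.npz')['p'];b=np.load('top.npz')['p']
save('a.png',np.hstack([a,b]),0.78)
s=ctrl.get_state();print(s['clock'],s['tool_rot'],s['ft_force'],s['gripper_width'])
c=ctrl.capture('wrist');print(c['T_tool_cam'],c['camera_matrix'])
E
```

```text
scene [[418.07198916864553, 0.0, 258.22923463710686], [0.0, 418.07198916864553, 193.138085677611], [0.0, 0.0, 1.0]] [[-0.225, -0.724, 0.652, 1.268], [0.974, -0.177, 0.14, 0.171], [0.015, 0.667, 0.745, 1.13], [0.0, 0.0, 0.0, 1.0]]
top [[455.8531682922821, 0.0, 261.6181830959487], [0.0, 455.8531682922821, 189.26709097354242], [0.0, 0.0, 1.0]] [[-0.01, 0.979, -0.204, 0.114], [-1.0, -0.01, 0.004, -0.006], [0.002, 0.204, 0.979, 1.654], [0.0, 0.0, 0.0, 1.0]]
0.1 [[ 4.13932771e-01 -9.10307325e-01 -4.85809046e-04]
 [-9.10305980e-01 -4.13933002e-01  1.57854662e-03]
 [-1.63805494e-03 -2.11177296e-04 -9.99998636e-01]] [ 0.52225929 -0.13882284  1.15142249] 0.08532913256230924
[[ 9.99999082e-01  7.12010168e-04  1.15288382e-03  1.57268401e-05]
 [ 1.04657351e-03 -9.46268568e-01 -3.23380119e-01 -8.42406202e-02]
 [ 8.60687789e-04  3.23381029e-01 -9.46268445e-01 -1.30838944e-01]
 [ 0.00000000e+00  0.00000000e+00  0.00000000e+00  1.00000000e+00]] [[308.45558388   0.         249.72020784]
 [  0.         308.45558388 188.00389863]
 [  0.           0.           1.        ]]
```

View pics/a.png

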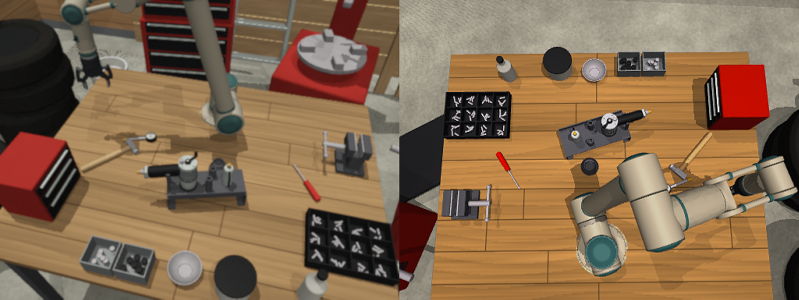

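The scene view shows the wrench at about (187,160) in the left half, and the top view shows its cap at about (607,120) in the right half. Next I measure both and view enlarged crops.

Run:
```python
from h import *
d={n:np.load(n+'.npz') for n in('scene','top')}
C={n:cloud(d[n]['z'],d[n]['K'],d[n]['T']) for n in d}
for n in d:
    P=C[n]; m=(abs(P[...,2]-.212)<.006)&(d[n]['z']>0)&(P[...,0]>.3)&(P[...,0]<.75)&(abs(P[...,1])<.3)
    k,l,st,ce=cv2.connectedComponentsWithStats(m.astype(np.uint8))
    for i in range(1,k):
        if st[i,4]>20: print(n,st[i],P[l==i].mean(0),P[l==i].min(0),P[l==i].max(0))
    m=(abs(P[...,2]-.075)<.006)&(d[n]['z']>0)&(P[...,0]>.3)&(P[...,0]<.75)&(abs(P[...,1])<.3)
    k,l,st,ce=cv2.connectedComponentsWithStats(m.astype(np.uint8))
    for i in range(1,k):
        if st[i,4]>200: print('shelf',n,st[i],cv2.minAreaRect((P[l==i][:,:2]*1000).astype(np.float32)))
a=d['scene']['p'][175:275,170:320];b=d['top']['p'][110:210,190:340]
save('b.png',np.vstack([a,b]),2.9)
```

```text
scene [229 200  24  20 305] [ 0.53700414 -0.03500202  0.21157186] [ 0.49874801 -0.07293788  0.20621288] [ 0.56784958 -0.00251569  0.21793502]
shelf scene [ 214  217  103   40 1847] ((511.24969482421875, 30.273269653320312), (137.4202117919922, 310.4859619140625), 17.200977325439453)
top [259 145  21  21 250] [ 0.5291714  -0.03794316  0.21216631] [ 0.49473967 -0.07115911  0.20601335] [ 0.56339051 -0.00500189  0.21786794]
shelf top [ 204  151   93   51 1860] ((507.3574523925781, 28.300003051757812), (129.32948303222656, 310.8056335449219), 16.577436447143555)
```

View pics/b.png

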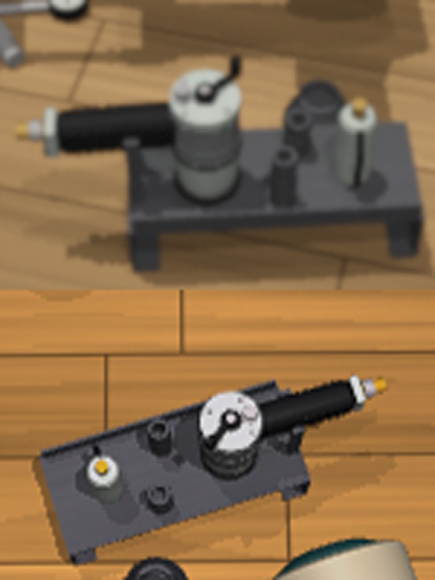

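The cap centre is near (0.533, -0.037) and the rack is yawed about 17°. The lever points towards the lower left in the top view. I'll go above it with the wrist camera.

Emit:
step_arm(delta_rot=[[0,0,0],[0,0,0],[0,0,0],[0,0,0],[0,0,0]], linear=[[0,0,-5.5],[0,0,-5.3],[-3.2,-4.7,0],[-3.2,-4.7,0],[-3.2,-4.7,0]], claw=[25,25,25,25,25], newtons=20)

```text
clock: 0.78
tool_pos: [0.3272, -0.3762, 0.3501]
tool_rot: [[0.413, -0.911, 0.0], [-0.911, -0.413, 0.0], [-0.0, -0.0, -1.0]]
ft_force: [0.4, 0.1, 0.7]
gripper_width: 0.0215
```

Emit:
step_arm(delta_rot=[[0,0,0],[0,0,0],[0,0,0],[0,0,0],[0,0,0]], linear=[[-3.2,-4.7,0],[-3.2,-4.7,0],[-3.2,-4.7,0],[-3.2,-4.7,0],[-3.2,-4.7,0]], claw=[25,25,25,25,25])

```text
clock: 1.4
tool_pos: [0.4749, -0.133, 0.3502]
tool_rot: [[0.414, -0.91, 0.0], [-0.91, -0.414, -0.0], [0.0, 0.0, -1.0]]
ft_force: [0.9, -1.1, -0.4]
gripper_width: 0.0214
```

Emit:
step_arm(delta_rot=[[0,0,0],[0,0,0],[0,0,-0.18],[0,0,-0.18],[0,0,-0.18]], linear=[[-3.2,-4.7,0],[-3.2,-4.7,0],[0,0,0],[0,0,0],[0,0,0]], claw=[25,25,25,25,25])

```text
clock: 2.02
tool_pos: [0.5333, -0.0372, 0.3498]
tool_rot: [[0.827, -0.562, -0.001], [-0.562, -0.827, 0.0], [-0.001, 0.001, -1.0]]
ft_force: [-0.3, -0.5, -0.1]
gripper_width: 0.0214
```

Emit:
step_arm(delta_rot=[[0,0,-0.18],[0,0,-0.18],[0,0,-0.18],[0,0,-0.18],[0,0,-0.18]], linear=[[0,0,0],[0,0,0],[0,0,0],[0,0,0],[0,0,0]], claw=[25,25,25,25,25])

```text
clock: 2.65
tool_pos: [0.5332, -0.0376, 0.3499]
tool_rot: [[0.955, 0.297, -0.001], [0.297, -0.955, 0.0], [-0.001, -0.0, -1.0]]
ft_force: [-0.3, 0.3, -0.0]
gripper_width: 0.0213
```

Emit:
step_arm(delta_rot=[[0,0,0],[0,0,0]], linear=[[0,0,0],[0,0,0]], claw=[25,25])

```text
clock: 2.9
tool_pos: [0.5333, -0.0376, 0.3501]
tool_rot: [[0.957, 0.289, -0.0], [0.289, -0.957, -0.0], [-0.0, -0.0, -1.0]]
ft_force: [-0.2, -0.6, -0.5]
gripper_width: 0.0213
```

Run:
```python
from h import *
p,z,K,T=cap('wrist'); np.savez('w1',p=p,z=z,K=K,T=T); save('c.png',p,1.5)
s=ctrl.get_state();print(s['clock'],s['tool_pos'],s['tool_rot'],s['ft_force'],s['gripper_width'],s['qpos'])
P=cloud(z,K,T)
for n in range(140,260,10): print(n, [tuple(P[n,u].round(3)) for u in (220,250,280)])
```

```text
2.95 [ 0.5333389  -0.03756486  0.35016326] [[ 9.57077047e-01  2.89833504e-01 -2.55765716e-04]
 [ 2.89833507e-01 -9.57077080e-01 -2.42989854e-05]
 [-2.51830165e-04 -5.08734734e-05 -9.99999967e-01]] [0.01577284 0.26741882 0.28486362] 0.021415278233018236 [-2.00436779e-01  1.72671373e-01  1.38169302e+00 -7.47451926e-05
  1.58747407e+00 -4.94490893e-01]
140 [(np.float64(0.493), np.float64(-0.037), np.float64(0.076)), (np.float64(0.525), np.float64(-0.005), np.float64(0.198)), (np.float64(0.569), np.float64(-0.014), np.float64(0.074))]
150 [(np.float64(0.502), np.float64(-0.012), np.float64(0.241)), (np.float64(0.526), np.float64(-0.011), np.float64(0.212)), (np.float64(0.573), np.float64(-0.027), np.float64(0.073))]
160 [(np.float64(0.504), np.float64(-0.02), np.float64(0.241)), (np.float64(0.529), np.float64(-0.02), np.float64(0.212)), (np.float64(0.555), np.float64(-0.013), np.float64(0.21))]
170 [(np.float64(0.506), np.float64(-0.036), np.float64(0.212)), (np.float64(0.532), np.float64(-0.028), np.float64(0.213)), (np.float64(0.558), np.float64(-0.021), np.float64(0.212))]
180 [(np.fl
[... 759 characters left out ...]
t64(-0.184), np.float64(0.0)), (np.float64(0.548), np.float64(-0.084), np.float64(0.193)), (np.float64(0.623), np.float64(-0.155), np.float64(0.0))]
230 [(np.float64(0.53), np.float64(-0.202), np.float64(0.0)), (np.float64(0.552), np.float64(-0.095), np.float64(0.193)), (np.float64(0.63), np.float64(-0.174), np.float64(-0.002))]
240 [(np.float64(0.517), np.float64(-0.031), np.float64(0.347)), (np.float64(0.555), np.float64(-0.107), np.float64(0.191)), (np.float64(0.545), np.float64(-0.022), np.float64(0.347))]
250 [(np.float64(0.518), np.float64(-0.031), np.float64(0.357)), (np.float64(0.559), np.float64(-0.119), np.float64(0.191)), (np.float64(0.544), np.float64(-0.023), np.float64(0.357))]
```

View pics/c.png

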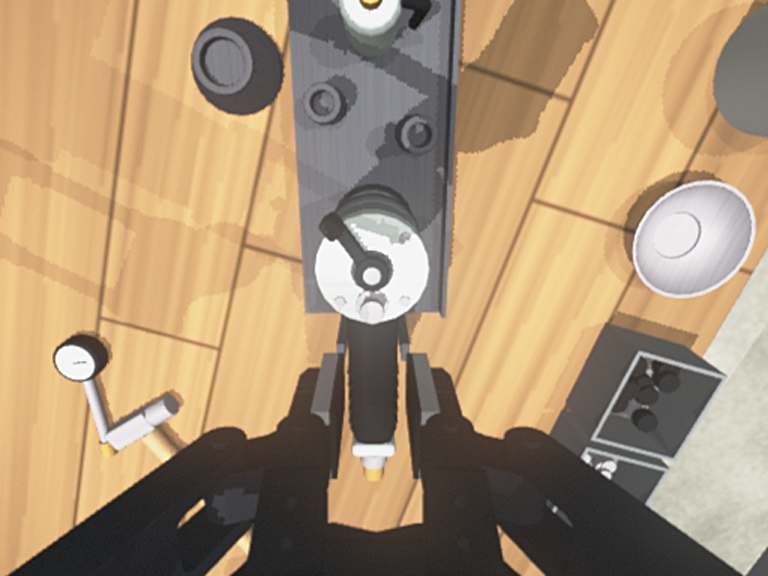

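The wrist view shows the cap centred near (372,270), the hub at (372,275), the lever tab at (333,228), and the knob at (372,308), all in px of the 1.5× image. The grinder is at (370,5) and the sockets are at (325,103) and (416,133). Measuring now.

```bash
cat >> h.py <<'E'
def measure(z,K,T,c0=(.533,-.037)):
    P=cloud(z,K,T); r=np.hypot(P[...,0]-c0[0],P[...,1]-c0[1]); ok=(z>0)
    cap_=P[ok&(r<.045)&(abs(P[...,2]-.212)<.004)]
    c,rad=cv2.minEnclosingCircle((cap_[:,:2]*1000).astype(np.float32))
    tab=P[ok&(r<.055)&(P[...,2]>.236)&(P[...,2]<.246)]
    top=P[ok&(r<.036)&(r>.012)&(P[...,2]>.222)&(P[...,2]<.231)]
    hub=P[ok&(r<.012)&(P[...,2]>.2215)&(P[...,2]<.231)]
    for n,q in(('cap',cap_),('tab',tab),('mid',top),('hub',hub)):
        if len(q): print(n,len(q),q.mean(0).round(4),(q.min(0)+q.max(0)).round(4)/2,np.ptp(q,0).round(4))
    print('circle',c,rad)
    return P
E
python3 - <<'E'
from h import *
d=np.load('w1.npz'); P=measure(d['z'],d['K'],d['T'])
# colour: dark vs bright around knob, rays
g=cv2.cvtColor(d['p'],cv2.COLOR_RGB2GRAY)
for u,v,h in((248,180,.224),(248,205,.227),(222,152,.241)): print(ray(u,v,d['K'],d['T'],h).round(4))
m=(P[...,2]>.2085)&(P[...,2]<.2155)&(g>150)
c=max(cv2.findContours(m.astype(np.uint8)*255,0,2)[0],key=cv2.contourArea)
print(cv2.fitEllipse(cv2.convexHull(c)))
e=cv2.fitEllipse(cv2.convexHull(c))[0]; print(ray(e[0],e[1],d['K'],d['T'],.212))
# finger tips
f=P[(P[...,2]>.32)&(P[...,2]<.5)]; R=ctrl.get_state(); q=(f-R['tool_pos'])@np.array(R['tool_rot'])
print('finger max z in tool', np.percentile(q[:,2],[50,90,99,100])); s=q[q[:,2]>np.percentile(q[:,2],90)]; print(s.min(0),s.max(0))
b=P[(P[...,2]>.1)&(P[...,2]<.3)&(np.hypot(P[...,0]-.533,P[...,1]+.037)>.1)]; print('other high',b[:,2].max(), b[b[:,2]>.19].mean(0))
E
```

```text
cap 3335 [ 0.533  -0.0364  0.2115] [ 0.53215 -0.03885  0.21195] [0.0691 0.0692 0.0078]
tab 172 [ 0.5025 -0.0148  0.2398] [ 0.50245 -0.01515  0.2392 ] [0.0126 0.0125 0.0059]
mid 210 [ 0.5375 -0.0581  0.2247] [ 0.5263  -0.04035  0.2262 ] [0.0389 0.0541 0.0083]
hub 302 [ 0.532  -0.0387  0.2226] [ 0.53225 -0.03865  0.22315] [0.0199 0.0197 0.0032]
circle (532.0924682617188, -38.801509857177734) 34.8961067199707
[ 0.5316 -0.0347  0.224 ]
[ 0.538 -0.056  0.227]
[ 0.5039 -0.0133  0.241 ]
((247.40284729003906, 178.4075469970703), (72.46826171875, 75.3292465209961), 89.58143615722656)
[ 0.53168427 -0.03697742  0.212     ]
finger max z in tool [-0.05752323 -0.03129267  0.00174552  0.01331817]
[-0.03186325 -0.01371581 -0.03128654] [0.03307536 0.01167779 0.01331817]
other high 0.19155818284618953 [ 0.55211026 -0.10387939  0.19040143]
```

Emit:
step_arm(delta_rot=[[0,0,0],[0,0,0],[0,0,0],[0,0,0],[0,0,0]], linear=[[-0.15,2.98,0],[0,0,4],[0,0,4],[0,0,2.4],[0,0,0]], claw=[0,0,0,0,0])

```text
clock: 3.58
tool_pos: [0.5394, -0.0663, 0.2444]
tool_rot: [[0.957, 0.291, -0.005], [0.291, -0.957, 0.001], [-0.004, -0.002, -1.0]]
ft_force: [-0.6, -0.1, 1.0]
gripper_width: 0.0002
```

Emit:
step_arm(delta_rot=[[0,0,0],[0,0,0],[0,0,0]], linear=[[0,0,0.4],[0,0,0.3],[0,0,0.2]], claw=[0,0,0])

```text
clock: 3.95
tool_pos: [0.541, -0.0666, 0.2379]
tool_rot: [[0.957, 0.292, 0.001], [0.292, -0.957, -0.0], [0.001, 0.001, -1.0]]
ft_force: [-0.2, 0.5, -0.7]
gripper_width: -0.0002
```

Emit:
step_arm(delta_rot=[[0,0,0]], linear=[[0,0,0.2]], claw=[0])

```text
clock: 4.08
tool_pos: [0.541, -0.0666, 0.2359]
tool_rot: [[0.957, 0.292, 0.001], [0.292, -0.957, -0.0], [0.001, 0.001, -1.0]]
ft_force: [-1.2, 0.6, 4.0]
gripper_width: -0.0002
```

Emit:
step_arm(delta_rot=[[0,0,0],[0,0,0]], linear=[[0,0,0.2],[0,0,0.1]], claw=[0,0])

```text
clock: 4.32
tool_pos: [0.5409, -0.0666, 0.2327]
tool_rot: [[0.957, 0.292, 0.001], [0.292, -0.957, -0.0], [0.001, 0.001, -1.0]]
ft_force: [-0.2, 0.6, 3.2]
gripper_width: -0.0001
```

Emit:
step_arm(delta_rot=[[0,0,0]], linear=[[0,0,0.1]], claw=[0])

```text
clock: 4.45
tool_pos: [0.5409, -0.0666, 0.2316]
tool_rot: [[0.957, 0.292, 0.001], [0.292, -0.957, -0.0], [0.001, 0.001, -1.0]]
ft_force: [0.5, 0.0, 3.8]
gripper_width: 0.0001
```

Emit:
step_arm(delta_rot=[[0,0,0]], linear=[[0,0,0.05]], claw=[0])

```text
clock: 4.58
tool_pos: [0.5409, -0.0666, 0.231]
tool_rot: [[0.957, 0.292, 0.001], [0.292, -0.957, -0.0], [0.001, 0.0, -1.0]]
ft_force: [-0.9, 0.1, 6.6]
gripper_width: -0.0002
```

Emit:
step_arm(delta_rot=[[0,0,0]], linear=[[0,0,0.03]], claw=[0])

```text
clock: 4.7
tool_pos: [0.5409, -0.0666, 0.231]
tool_rot: [[0.957, 0.292, 0.001], [0.292, -0.957, -0.0], [0.001, 0.0, -1.0]]
ft_force: [0.3, 0.9, 7.0]
gripper_width: -0.0002
```

Emit:
step_arm(delta_rot=[[0,0,0]], linear=[[0,0,0.02]], claw=[0])

```text
clock: 4.82
tool_pos: [0.541, -0.0666, 0.231]
tool_rot: [[0.957, 0.292, 0.001], [0.292, -0.957, -0.0], [0.001, 0.001, -1.0]]
ft_force: [-0.8, 0.7, 7.5]
gripper_width: 0.0001
```

Emit:
step_arm(delta_rot=[[0,0,0],[0,0,0]], linear=[[0,0,0.1],[0,0,0.05]], claw=[0,0])

```text
clock: 5.08
tool_pos: [0.541, -0.0666, 0.2308]
tool_rot: [[0.956, 0.292, 0.002], [0.292, -0.956, -0.001], [0.002, 0.001, -1.0]]
ft_force: [-3.0, 1.1, 13.5]
gripper_width: 0.0002
```

Emit:
step_arm(delta_rot=[[0,0,0]], linear=[[0,0,0]], claw=[0])

```text
clock: 5.2
tool_pos: [0.541, -0.0666, 0.2309]
tool_rot: [[0.956, 0.292, 0.002], [0.292, -0.956, -0.001], [0.002, 0.001, -1.0]]
ft_force: [-3.5, 1.0, 12.6]
gripper_width: 0.0001
```

The knob seated at TCP z 0.231, which is the expected height, with 13 N on it. Now I lift and line up over the tab.

Emit:
step_arm(delta_rot=[[0,0,0],[0,0,0],[0,0,0],[0,0,-0.15],[0,0,-0.15]], linear=[[0,0,-2],[0,0,-5],[-2.15,-6.04,0],[0,0,0],[0,0,0]], claw=[0,0,0,25,25])

```text
clock: 5.82
tool_pos: [0.5026, -0.0157, 0.2983]
tool_rot: [[0.824, 0.566, -0.001], [0.566, -0.824, -0.0], [-0.001, -0.0, -1.0]]
ft_force: [0.6, -0.6, -1.1]
gripper_width: 0.0217
```

Emit:
step_arm(delta_rot=[[0,0,-0.15],[0,0,-0.15],[0,0,0],[0,0,0]], linear=[[0,0,0],[0,0,0],[0,0,0],[0,0,0]], claw=[25,25,25,25])

```text
clock: 6.32
tool_pos: [0.5032, -0.0163, 0.2983]
tool_rot: [[0.626, 0.779, -0.001], [0.779, -0.626, 0.0], [-0.001, -0.001, -1.0]]
ft_force: [0.4, -0.2, -1.5]
gripper_width: 0.0215
```

```bash
cat >> h.py <<'E'
C0=np.array([.5321,-.0388])
def rel():
    s=ctrl.get_state(); p=np.array(s['tool_pos']);R=np.array(s['tool_rot']); d=p[:2]-C0
    print('clk',s['clock'],'z',p[2].round(4),'r',np.hypot(*d).round(4),'tcp ang',np.degrees(np.arctan2(d[1],d[0])).round(2),'yaw+90',np.degrees(np.arctan2(R[1,0],R[0,0])).round(2)+90,'Ftool',(R.T@s['ft_force']).round(1),'w',s['gripper_width'])
E
python3 - <<'E'
from h import *
rel(); p,z,K,T=cap('wrist'); np.savez('w2',p=p,z=z,K=K,T=T); save('d.png',p,1.2)
measure(z,K,T)
E
```

```text
clk 6.325 z 0.2983 r 0.0366 tcp ang 142.09 yaw+90 141.21 Ftool [0.1 0.4 1.5] w 0.021514863731162386
cap 2955 [ 0.5278 -0.0341  0.2114] [ 0.53175 -0.03665  0.212  ] [0.0687 0.0648 0.008 ]
tab 235 [ 0.5017 -0.0148  0.2396] [ 0.5021  -0.01525  0.2391 ] [0.0126 0.0126 0.0059]
hub 361 [ 0.5318 -0.0385  0.2224] [ 0.5322  -0.0384   0.22325] [0.0199 0.02   0.0035]
circle (532.3348999023438, -38.962013244628906) 34.997371673583984
```

View pics/d.png

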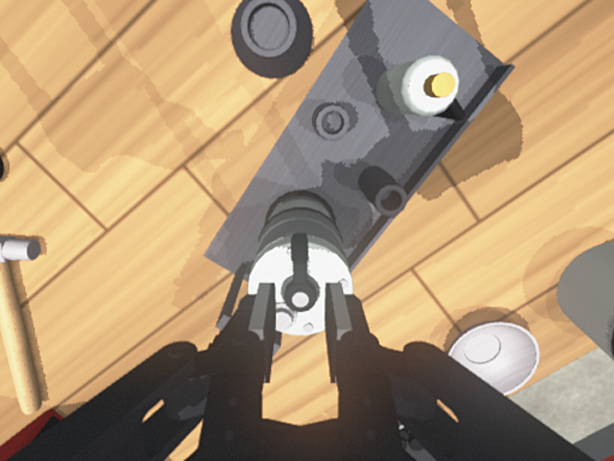

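The lever lies midway between the open fingers, with the tab at about (297,245) px. I'm descending to straddle it.

Emit:
step_arm(delta_rot=[[0,0,0],[0,0,0],[0,0,0],[0,0,0]], linear=[[0,-0.15,3],[0,0,2],[0,0,1.3],[0,0,0]], claw=[25,25,25,25])

```text
clock: 6.88
tool_pos: [0.5018, -0.0154, 0.235]
tool_rot: [[0.625, 0.78, -0.002], [0.78, -0.625, 0.0], [-0.001, -0.002, -1.0]]
ft_force: [-0.1, 0.2, 0.5]
gripper_width: 0.0214
```

Emit:
step_arm(delta_rot=[[0,0,0],[0,0,0]], linear=[[0.3,0,0],[0.2,0,0]], claw=[25,25])

```text
clock: 7.12
tool_pos: [0.5061, -0.0114, 0.2367]
tool_rot: [[0.625, 0.781, 0.002], [0.781, -0.625, -0.0], [0.001, 0.002, -1.0]]
ft_force: [-0.6, 0.5, 1.0]
gripper_width: 0.0214
```

```bash
python3 -c "
from h import *
rel(); p,z,K,T=cap('wrist');measure(z,K,T); save('e.png',p[100:320,130:400],2)"
```

```text
clk 7.125 z 0.2367 r 0.0377 tcp ang 133.49 yaw+90 141.32999999999998 Ftool [ 0.  -0.8 -1. ] w 0.021386188057572083
cap 2507 [ 0.5384 -0.0331  0.2114] [ 0.5326  -0.03655  0.212  ] [0.0693 0.0603 0.0079]
tab 1194 [ 0.5013 -0.0096  0.2406] [ 0.50425 -0.0072   0.241  ] [0.0359 0.0386 0.01  ]
mid 14 [ 0.5199 -0.0078  0.2284] [ 0.51975 -0.0077   0.2286 ] [0.0049 0.004  0.0026]
hub 559 [ 0.5324 -0.038   0.2224] [ 0.53235 -0.03865  0.2233 ] [0.0197 0.0199 0.0036]
circle (529.4583129882812, -37.3859748840332) 38.01878356933594
```

View pics/e.png

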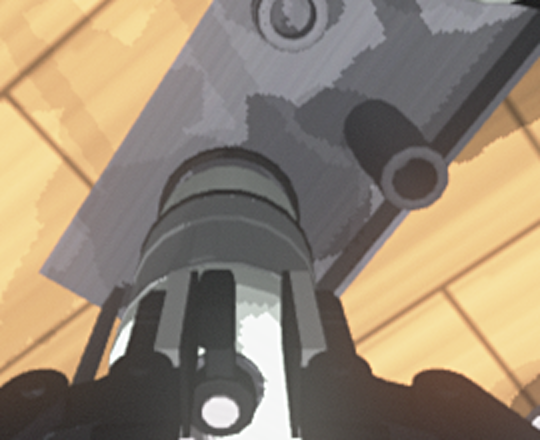

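The tab stands between the fingers and the left (-x) finger is almost touching it. I'm pushing clockwise (+x) in small arc steps and watching the force.

Emit:
step_arm(delta_rot=[[0,0,0.03]], linear=[[0.113,0.016,0]], claw=[25])

```text
clock: 7.3
tool_pos: [0.5064, -0.0112, 0.2363]
tool_rot: [[0.649, 0.761, 0.001], [0.761, -0.649, -0.001], [-0.001, 0.001, -1.0]]
ft_force: [-1.4, -2.4, 2.1]
gripper_width: 0.0215
```

Emit:
step_arm(delta_rot=[[0,0,0.02]], linear=[[0.075,0.01,0]], claw=[25])

```text
clock: 7.42
tool_pos: [0.5067, -0.011, 0.2362]
tool_rot: [[0.664, 0.748, 0.0], [0.748, -0.664, -0.002], [-0.001, 0.001, -1.0]]
ft_force: [-0.9, -3.4, 2.0]
gripper_width: 0.0212
```

```bash
python3 -c "
from h import *
rel()"
```

```text
clk 7.425 z 0.2362 r 0.0377 tcp ang 132.37 yaw+90 138.4 Ftool [-3.2  1.6 -2. ] w 0.021159485376530212
```

Emit:
step_arm(delta_rot=[[0,0,0]], linear=[[0,0,-0.3]], claw=[25])

```text
clock: 7.55
tool_pos: [0.5062, -0.0105, 0.2384]
tool_rot: [[0.663, 0.748, -0.002], [0.748, -0.663, -0.001], [-0.001, -0.001, -1.0]]
ft_force: [-2.2, -2.7, -1.9]
gripper_width: 0.0216
```

Emit:
step_arm(delta_rot=[[0,0,0.02]], linear=[[0.075,0.01,0]], claw=[25])

```text
clock: 7.68
tool_pos: [0.5065, -0.0102, 0.2385]
tool_rot: [[0.679, 0.734, -0.002], [0.734, -0.679, -0.001], [-0.002, -0.001, -1.0]]
ft_force: [-3.1, -4.4, -0.1]
gripper_width: 0.0218
```

Emit:
step_arm(delta_rot=[[0,0,0.01]], linear=[[0.05,0.01,0]], claw=[25])

```text
clock: 7.8
tool_pos: [0.5068, -0.0099, 0.2385]
tool_rot: [[0.686, 0.728, -0.002], [0.728, -0.686, -0.001], [-0.003, -0.001, -1.0]]
ft_force: [-4.2, -4.6, 0.9]
gripper_width: 0.0211
```

```bash
python3 -c "
from h import *
rel()"
```

```text
clk 7.8 z 0.2385 r 0.0384 tcp ang 131.23 yaw+90 136.71 Ftool [-6.2  0.1 -0.9] w 0.021126716191714173
```

Emit:
step_arm(delta_rot=[[0,0,0]], linear=[[0.05,0,0]], claw=[25])

```text
clock: 7.92
tool_pos: [0.507, -0.0096, 0.2385]
tool_rot: [[0.685, 0.728, -0.003], [0.728, -0.685, -0.001], [-0.003, -0.001, -1.0]]
ft_force: [-3.9, -4.4, 0.3]
gripper_width: 0.0214
```

Emit:
step_arm(delta_rot=[[0,0,0]], linear=[[0.05,0,0]], claw=[25])

```text
clock: 8.05
tool_pos: [0.5072, -0.0093, 0.2385]
tool_rot: [[0.685, 0.728, -0.003], [0.728, -0.685, -0.002], [-0.003, -0.001, -1.0]]
ft_force: [-4.6, -5.5, 0.8]
gripper_width: 0.0214
```

```bash
python3 -c "
from h import *
rel()"
```

```text
clk 8.05 z 0.2385 r 0.0386 tcp ang 130.18 yaw+90 136.73 Ftool [-7.1  0.4 -0.8] w 0.02139710909036695
```

Emit:
step_arm(delta_rot=[[0,0,0.01]], linear=[[0.05,0,0]], claw=[25])

```text
clock: 8.18
tool_pos: [0.508, -0.0085, 0.2385]
tool_rot: [[0.693, 0.721, -0.002], [0.721, -0.693, -0.0], [-0.002, -0.001, -1.0]]
ft_force: [-1.6, -1.8, 0.5]
gripper_width: 0.0213
```

Emit:
step_arm(delta_rot=[[0,0,0.01]], linear=[[0.05,0,0]], claw=[25])

```text
clock: 8.3
tool_pos: [0.5098, -0.0071, 0.2389]
tool_rot: [[0.7, 0.714, 0.002], [0.714, -0.7, 0.002], [0.003, -0.0, -1.0]]
ft_force: [-0.3, -0.4, 0.4]
gripper_width: 0.0218
```

```bash
python3 -c "
from h import *
rel()"
```

```text
clk 8.3 z 0.2389 r 0.0388 tcp ang 125.11 yaw+90 135.54 Ftool [-0.6  0.1 -0.4] w 0.021820093924443656
```

Clicked back one notch. I'm continuing clockwise.

Emit:
step_arm(delta_rot=[[0,0,0.05],[0,0,0.05]], linear=[[0.1,0.03,0],[0.08,0.03,0]], claw=[25,25])

```text
clock: 8.55
tool_pos: [0.512, -0.0062, 0.2392]
tool_rot: [[0.769, 0.64, 0.003], [0.64, -0.769, 0.002], [0.003, 0.0, -1.0]]
ft_force: [-0.0, 0.4, -0.7]
gripper_width: 0.0217
```

Emit:
step_arm(delta_rot=[[0,0,0.01]], linear=[[0.06,0,0]], claw=[25])

```text
clock: 8.68
tool_pos: [0.5122, -0.0062, 0.2391]
tool_rot: [[0.774, 0.633, 0.002], [0.633, -0.774, 0.001], [0.002, 0.001, -1.0]]
ft_force: [-0.2, -0.1, 0.2]
gripper_width: 0.021
```

Emit:
step_arm(delta_rot=[[0,0,0.01]], linear=[[0.06,0,0]], claw=[25])

```text
clock: 8.8
tool_pos: [0.5122, -0.0062, 0.239]
tool_rot: [[0.78, 0.626, 0.001], [0.626, -0.78, 0.0], [0.001, 0.001, -1.0]]
ft_force: [-0.2, -1.4, 0.5]
gripper_width: 0.0208
```

```bash
python3 -c "
from h import *
rel()
p,z,K,T=cap('wrist')
P=cloud(z,K,T); r=np.hypot(P[...,0]-C0[0],P[...,1]-C0[1]); m=(r<.034)&(r>.014)&(abs(P[...,2]-.221)<.004)&(z>0)
d=P[m][:,:2]-C0; a=np.degrees(np.arctan2(d[:,1],d[:,0])); print(m.sum(),np.percentile(a,[5,25,50,75,95]))"
```

```text
clk 8.8 z 0.239 r 0.0382 tcp ang 121.38 yaw+90 128.73 Ftool [-1.   0.9 -0.5] w 0.02082765797394561
497 [-85.3362237  -75.93645039 -66.54534634 113.99581888 137.58134521]
```

Emit:
step_arm(delta_rot=[[0,0,0.01],[0,0,0.01]], linear=[[0.06,0,0],[0.06,0,0]], claw=[25,25])

```text
clock: 9.1
tool_pos: [0.5125, -0.006, 0.2389]
tool_rot: [[0.793, 0.61, -0.0], [0.61, -0.793, -0.001], [-0.001, 0.0, -1.0]]
ft_force: [-1.7, -1.8, 0.9]
gripper_width: 0.0217
```

Emit:
step_arm(delta_rot=[[0,0,0.01]], linear=[[0.06,0,0]], claw=[25])

```text
clock: 9.22
tool_pos: [0.5128, -0.0058, 0.2388]
tool_rot: [[0.799, 0.602, -0.001], [0.602, -0.799, -0.001], [-0.001, 0.001, -1.0]]
ft_force: [-2.7, -2.8, 1.5]
gripper_width: 0.021
```

Emit:
step_arm(delta_rot=[[0,0,0.01]], linear=[[0.06,0,0]], claw=[25])

```text
clock: 9.35
tool_pos: [0.5131, -0.0056, 0.2388]
tool_rot: [[0.805, 0.594, -0.001], [0.594, -0.805, -0.002], [-0.002, 0.001, -1.0]]
ft_force: [-2.9, -4.2, 1.7]
gripper_width: 0.0217
```

```bash
cat >> h.py <<'E'
def arm():
    rel(); p,z,K,T=cap('wrist'); P=cloud(z,K,T); r=np.hypot(P[...,0]-C0[0],P[...,1]-C0[1])
    m=(r<.030)&(r>.014)&(abs(P[...,2]-.2205)<.002)&(z>0); d=P[m][:,:2]-C0; a=np.degrees(np.arctan2(d[:,1],d[:,0])); a=a[(a>40)&(a<190)]
    print('arm',len(a),np.percentile(a,[5,25,50,75,95]).round(1)); return p
E
python3 -c "
from h import *
arm()"
```

```text
clk 9.35 z 0.2388 r 0.0383 tcp ang 119.72 yaw+90 126.41 Ftool [-4.8  1.7 -1.7] w 0.02172273927182488
arm 131 [114.1 117.8 125.1 133.6 140.5]
```

Emit:
step_arm(delta_rot=[[0,0,0.01]], linear=[[0.06,0,0]], claw=[25])

```text
clock: 9.52
tool_pos: [0.5135, -0.0053, 0.2388]
tool_rot: [[0.811, 0.586, -0.001], [0.586, -0.811, -0.002], [-0.002, 0.001, -1.0]]
ft_force: [-3.1, -4.6, 2.6]
gripper_width: 0.0215
```

Emit:
step_arm(delta_rot=[[0,0,0.01]], linear=[[0.06,0,0]], claw=[25])

```text
clock: 9.65
tool_pos: [0.5139, -0.0051, 0.2388]
tool_rot: [[0.816, 0.577, -0.002], [0.577, -0.816, -0.002], [-0.003, 0.001, -1.0]]
ft_force: [-3.2, -5.7, 2.7]
gripper_width: 0.0212
```

Emit:
step_arm(delta_rot=[[0,0,0.01]], linear=[[0.06,0,0]], claw=[25])

```text
clock: 9.78
tool_pos: [0.5146, -0.0046, 0.2388]
tool_rot: [[0.822, 0.569, -0.001], [0.569, -0.822, -0.002], [-0.002, 0.001, -1.0]]
ft_force: [-2.0, -4.4, 1.6]
gripper_width: 0.0214
```

```bash
python3 -c "
from h import *
rel()"
```

```text
clk 9.775 z 0.2388 r 0.0384 tcp ang 117.11 yaw+90 124.7 Ftool [-4.1  2.5 -1.6] w 0.021379561582061536
```

Emit:
step_arm(delta_rot=[[0,0,0.01]], linear=[[0.06,0,0]], claw=[25])

```text
clock: 9.9
tool_pos: [0.5162, -0.0028, 0.2388]
tool_rot: [[0.828, 0.56, 0.001], [0.56, -0.828, 0.002], [0.002, -0.001, -1.0]]
ft_force: [-0.4, 0.2, -0.3]
gripper_width: 0.0217
```

Emit:
step_arm(delta_rot=[[0,0,0]], linear=[[0,0,0]], claw=[25])

```text
clock: 10.02
tool_pos: [0.5162, -0.0026, 0.2387]
tool_rot: [[0.828, 0.561, 0.001], [0.561, -0.828, 0.002], [0.002, -0.001, -1.0]]
ft_force: [1.3, -0.3, 0.6]
gripper_width: 0.0213
```

```bash
python3 -c "
from h import *
rel()"
```

```text
clk 10.025 z 0.2387 r 0.0396 tcp ang 113.69 yaw+90 124.14 Ftool [ 0.9  1.  -0.6] w 0.021308109853351638
```

Emit:
step_arm(delta_rot=[[0,0,0.05],[0,0,0.05]], linear=[[0.1,0.08,0],[0.06,0.07,0]], claw=[25,25])

```text
clock: 10.28
tool_pos: [0.5182, -0.0031, 0.2387]
tool_rot: [[0.88, 0.475, 0.001], [0.475, -0.88, 0.002], [0.001, -0.001, -1.0]]
ft_force: [-0.0, -0.9, -0.5]
gripper_width: 0.021
```

Emit:
step_arm(delta_rot=[[0,0,0.01],[0,0,0.01]], linear=[[0.06,0,0],[0.06,0,0]], claw=[25,25])

```text
clock: 10.52
tool_pos: [0.519, -0.003, 0.2387]
tool_rot: [[0.889, 0.458, 0.0], [0.458, -0.889, 0.0], [0.0, -0.0, -1.0]]
ft_force: [-0.2, 0.1, 0.7]
gripper_width: 0.0213
```

Emit:
step_arm(delta_rot=[[0,0,0.01]], linear=[[0.06,0,0]], claw=[25])

```text
clock: 10.65
tool_pos: [0.5193, -0.0029, 0.2388]
tool_rot: [[0.893, 0.449, -0.0], [0.449, -0.893, 0.0], [-0.0, -0.0, -1.0]]
ft_force: [-0.7, -0.9, -0.4]
gripper_width: 0.0212
```

Emit:
step_arm(delta_rot=[[0,0,0.01]], linear=[[0.06,0,0]], claw=[25])

```text
clock: 10.78
tool_pos: [0.5196, -0.0028, 0.2387]
tool_rot: [[0.898, 0.44, -0.001], [0.44, -0.898, -0.0], [-0.001, -0.0, -1.0]]
ft_force: [-1.1, -0.1, 0.6]
gripper_width: 0.0212
```

```bash
python3 -c "
from h import *
rel()"
```

```text
clk 10.775 z 0.2387 r 0.0381 tcp ang 109.23 yaw+90 116.11 Ftool [-1.  -0.4 -0.6] w 0.021166481184914283
```

Contact is due about here, at TCP 109°. Pushing on.

Emit:
step_arm(delta_rot=[[0,0,0.01]], linear=[[0.06,0.01,0]], claw=[25])

```text
clock: 10.9
tool_pos: [0.5198, -0.0028, 0.2387]
tool_rot: [[0.902, 0.431, -0.002], [0.431, -0.902, -0.001], [-0.002, -0.0, -1.0]]
ft_force: [-1.7, -0.4, -0.0]
gripper_width: 0.0213
```

Emit:
step_arm(delta_rot=[[0,0,0.01]], linear=[[0.06,0.01,0]], claw=[25])

```text
clock: 11.02
tool_pos: [0.5202, -0.0027, 0.2387]
tool_rot: [[0.907, 0.422, -0.002], [0.422, -0.907, -0.001], [-0.002, -0.0, -1.0]]
ft_force: [-3.9, -0.7, 0.9]
gripper_width: 0.0213
```

Emit:
step_arm(delta_rot=[[0,0,0.01]], linear=[[0.06,0.01,0]], claw=[25])

```text
clock: 11.15
tool_pos: [0.5206, -0.0025, 0.2386]
tool_rot: [[0.911, 0.413, -0.002], [0.413, -0.911, -0.001], [-0.003, -0.0, -1.0]]
ft_force: [-5.5, -2.1, 2.8]
gripper_width: 0.0211
```

```bash
python3 -c "
from h import *
rel()"
```

```text
clk 11.15 z 0.2386 r 0.0381 tcp ang 107.65 yaw+90 114.38 Ftool [-5.9 -0.3 -2.8] w 0.021105660855465096
```

Emit:
step_arm(delta_rot=[[0,0,0.01]], linear=[[0.05,0.01,0]], claw=[25])

```text
clock: 11.28
tool_pos: [0.5209, -0.0024, 0.2386]
tool_rot: [[0.915, 0.404, -0.003], [0.404, -0.915, -0.001], [-0.003, -0.0, -1.0]]
ft_force: [-6.2, -2.1, 3.1]
gripper_width: 0.0211
```

Emit:
step_arm(delta_rot=[[0,0,0.01]], linear=[[0.05,0.01,0]], claw=[25])

```text
clock: 11.4
tool_pos: [0.5212, -0.0024, 0.2386]
tool_rot: [[0.919, 0.394, -0.003], [0.394, -0.919, -0.001], [-0.003, -0.0, -1.0]]
ft_force: [-6.0, -2.5, 2.8]
gripper_width: 0.0215
```

Emit:
step_arm(delta_rot=[[0,0,0.01]], linear=[[0.05,0.01,0]], claw=[25])

```text
clock: 11.52
tool_pos: [0.5215, -0.0023, 0.2386]
tool_rot: [[0.923, 0.385, -0.004], [0.385, -0.923, -0.001], [-0.004, -0.001, -1.0]]
ft_force: [-5.6, -2.2, 4.1]
gripper_width: 0.0212
```

```bash
python3 -c "
from h import *
rel()"
```

```text
clk 11.525 z 0.2386 r 0.038 tcp ang 106.15 yaw+90 112.66 Ftool [-6.  -0.1 -4.1] w 0.021223553714805294
```

Emit:
step_arm(delta_rot=[[0,0,0.01]], linear=[[0.05,0.01,0]], claw=[25])

```text
clock: 11.65
tool_pos: [0.5229, -0.0017, 0.2387]
tool_rot: [[0.927, 0.376, -0.001], [0.376, -0.927, 0.0], [-0.001, -0.001, -1.0]]
ft_force: [-1.9, 0.5, 1.6]
gripper_width: 0.0215
```

Emit:
step_arm(delta_rot=[[0,0,0.01]], linear=[[0.05,0.01,0]], claw=[25])

```text
clock: 11.78
tool_pos: [0.5254, -0.0014, 0.239]
tool_rot: [[0.93, 0.366, 0.003], [0.366, -0.93, 0.001], [0.003, 0.0, -1.0]]
ft_force: [0.5, -1.0, 0.7]
gripper_width: 0.0214
```

```bash
python3 -c "
from h import *
rel()"
```

```text
clk 11.775 z 0.239 r 0.038 tcp ang 100.17 yaw+90 111.5 Ftool [ 0.1  1.2 -0.7] w 0.021359492250077147
```

Emit:
step_arm(delta_rot=[[0,0,0.05],[0,0,0.05]], linear=[[0.08,0.04,0],[0.06,0.03,0]], claw=[25,25])

```text
clock: 12.02
tool_pos: [0.5272, -0.0016, 0.239]
tool_rot: [[0.963, 0.271, 0.003], [0.271, -0.963, 0.001], [0.003, 0.0, -1.0]]
ft_force: [-0.1, 0.4, -0.3]
gripper_width: 0.0215
```

Emit:
step_arm(delta_rot=[[0,0,0.01],[0,0,0.01]], linear=[[0.06,0.01,0],[0.06,0.01,0]], claw=[25,25])

```text
clock: 12.28
tool_pos: [0.5274, -0.0017, 0.2389]
tool_rot: [[0.967, 0.253, 0.001], [0.253, -0.967, 0.0], [0.001, 0.0, -1.0]]
ft_force: [-1.0, 0.1, 0.3]
gripper_width: 0.0214
```

Emit:
step_arm(delta_rot=[[0,0,0.01]], linear=[[0.06,0.01,0]], claw=[25])

```text
clock: 12.4
tool_pos: [0.5275, -0.0018, 0.2388]
tool_rot: [[0.97, 0.243, -0.0], [0.243, -0.97, -0.0], [-0.0, 0.0, -1.0]]
ft_force: [-1.4, -0.5, 1.0]
gripper_width: 0.0213
```

```bash
python3 -c "
from h import *
rel()"
```

```text
clk 12.4 z 0.2388 r 0.0373 tcp ang 97.08 yaw+90 104.08 Ftool [-1.5  0.2 -1. ] w 0.02128374446254692
```

Emit:
step_arm(delta_rot=[[0,0,0.01]], linear=[[0.06,-0.02,0]], claw=[25])

```text
clock: 12.52
tool_pos: [0.5278, -0.0017, 0.2388]
tool_rot: [[0.972, 0.233, -0.001], [0.233, -0.972, -0.001], [-0.001, 0.001, -1.0]]
ft_force: [-1.8, -0.9, 2.0]
gripper_width: 0.0215
```

Emit:
step_arm(delta_rot=[[0,0,0.01]], linear=[[0.06,-0.02,0]], claw=[25])

```text
clock: 12.65
tool_pos: [0.528, -0.0016, 0.2387]
tool_rot: [[0.975, 0.224, -0.001], [0.224, -0.975, -0.001], [-0.002, 0.001, -1.0]]
ft_force: [-2.0, -2.7, 1.3]
gripper_width: 0.0216
```

Emit:
step_arm(delta_rot=[[0,0,0.01]], linear=[[0.05,-0.01,0]], claw=[25])

```text
clock: 12.78
tool_pos: [0.5284, -0.0016, 0.2387]
tool_rot: [[0.977, 0.214, -0.001], [0.214, -0.977, -0.002], [-0.002, 0.001, -1.0]]
ft_force: [-4.0, -4.8, 3.2]
gripper_width: 0.0212
```

```bash
python3 -c "
from h import *
rel()"
```

```text
clk 12.775 z 0.2387 r 0.0374 tcp ang 95.65 yaw+90 102.35 Ftool [-5.   3.8 -3.2] w 0.021246317911889804
```

Emit:
step_arm(delta_rot=[[0,0,0.01]], linear=[[0.05,0.01,0]], claw=[25])

```text
clock: 12.9
tool_pos: [0.5287, -0.0016, 0.2387]
tool_rot: [[0.979, 0.204, -0.002], [0.204, -0.979, -0.002], [-0.002, 0.001, -1.0]]
ft_force: [-3.4, -4.1, 1.7]
gripper_width: 0.0212
```

Emit:
step_arm(delta_rot=[[0,0,0.01]], linear=[[0.05,0.01,0]], claw=[25])

```text
clock: 13.02
tool_pos: [0.5289, -0.0016, 0.2387]
tool_rot: [[0.981, 0.194, -0.003], [0.194, -0.981, -0.002], [-0.003, 0.001, -1.0]]
ft_force: [-4.8, -4.1, 2.5]
gripper_width: 0.0214
```

Emit:
step_arm(delta_rot=[[0,0,0.01]], linear=[[0.05,0.01,0]], claw=[25])

```text
clock: 13.15
tool_pos: [0.5292, -0.0016, 0.2387]
tool_rot: [[0.983, 0.184, -0.003], [0.184, -0.983, -0.002], [-0.003, 0.001, -1.0]]
ft_force: [-4.9, -3.9, 2.2]
gripper_width: 0.0212
```

```bash
python3 -c "
from h import *
rel()"
```

```text
clk 13.15 z 0.2387 r 0.0373 tcp ang 94.49 yaw+90 100.63 Ftool [-5.6  3.  -2.2] w 0.021229032365108
```

Emit:
step_arm(delta_rot=[[0,0,0]], linear=[[0.05,0.01,0]], claw=[25])

```text
clock: 13.28
tool_pos: [0.5296, -0.0015, 0.2386]
tool_rot: [[0.983, 0.185, -0.003], [0.185, -0.983, -0.001], [-0.004, 0.001, -1.0]]
ft_force: [-5.1, -4.4, 2.5]
gripper_width: 0.0211
```

Emit:
step_arm(delta_rot=[[0,0,0]], linear=[[0.05,0.01,0]], claw=[25])

```text
clock: 13.4
tool_pos: [0.5312, -0.001, 0.2388]
tool_rot: [[0.983, 0.184, -0.001], [0.184, -0.983, -0.0], [-0.001, 0.0, -1.0]]
ft_force: [-1.7, -1.5, 0.3]
gripper_width: 0.0214
```

```bash
python3 -c "
from h import *
rel()"
```

```text
clk 13.4 z 0.2388 r 0.0379 tcp ang 91.34 yaw+90 100.63 Ftool [-1.9  1.1 -0.3] w 0.021439847793259
```

Emit:
step_arm(delta_rot=[[0,0,0],[0,0,0.05],[0,0,0.05]], linear=[[0,0,0],[0.05,0.02,0],[0.05,0.02,0]], claw=[25,25,25])

```text
clock: 13.78
tool_pos: [0.5336, -0.0004, 0.2388]
tool_rot: [[0.996, 0.084, 0.002], [0.084, -0.996, 0.001], [0.002, -0.001, -1.0]]
ft_force: [0.8, 0.5, 0.3]
gripper_width: 0.0215
```

Emit:
step_arm(delta_rot=[[0,0,0.02]], linear=[[0.05,0.01,0]], claw=[25])

```text
clock: 13.9
tool_pos: [0.5339, -0.0006, 0.2388]
tool_rot: [[0.998, 0.065, 0.001], [0.065, -0.998, 0.001], [0.002, -0.001, -1.0]]
ft_force: [-0.6, 0.5, -1.0]
gripper_width: 0.0216
```

Emit:
step_arm(delta_rot=[[0,0,0.01]], linear=[[0.05,0,0]], claw=[25])

```text
clock: 14.02
tool_pos: [0.5341, -0.0008, 0.2388]
tool_rot: [[0.998, 0.056, 0.001], [0.056, -0.998, 0.0], [0.001, -0.0, -1.0]]
ft_force: [-0.0, 0.4, -1.1]
gripper_width: 0.0212
```

Emit:
step_arm(delta_rot=[[0,0,0.01]], linear=[[0.05,0,0]], claw=[25])

```text
clock: 14.15
tool_pos: [0.5344, -0.0009, 0.2388]
tool_rot: [[0.999, 0.046, 0.0], [0.046, -0.999, 0.0], [0.0, -0.0, -1.0]]
ft_force: [0.3, -0.3, 0.3]
gripper_width: 0.0215
```

```bash
python3 -c "
from h import *
rel()"
```

```text
clk 14.15 z 0.2388 r 0.0379 tcp ang 86.55 yaw+90 92.62 Ftool [ 0.2  0.3 -0.3] w 0.021481157624255873
```

Emit:
step_arm(delta_rot=[[0,0,0.01]], linear=[[0.05,0,0]], claw=[25])

```text
clock: 14.28
tool_pos: [0.5347, -0.001, 0.2388]
tool_rot: [[0.999, 0.035, 0.0], [0.035, -0.999, 0.0], [0.0, -0.0, -1.0]]
ft_force: [0.4, 0.1, 0.5]
gripper_width: 0.0214
```

Emit:
step_arm(delta_rot=[[0,0,0.01]], linear=[[0.05,0,0]], claw=[25])

```text
clock: 14.4
tool_pos: [0.5352, -0.001, 0.2388]
tool_rot: [[1.0, 0.025, 0.0], [0.025, -1.0, -0.0], [0.0, 0.0, -1.0]]
ft_force: [0.2, -0.8, -0.7]
gripper_width: 0.0211
```

Emit:
step_arm(delta_rot=[[0,0,0.01]], linear=[[0.05,0,0]], claw=[25])

```text
clock: 14.52
tool_pos: [0.5356, -0.001, 0.2388]
tool_rot: [[1.0, 0.015, -0.0], [0.015, -1.0, -0.0], [-0.0, 0.0, -1.0]]
ft_force: [-0.8, -0.9, 0.6]
gripper_width: 0.021
```

Emit:
step_arm(delta_rot=[[0,0,0.01]], linear=[[0.05,0,0]], claw=[25])

```text
clock: 14.65
tool_pos: [0.536, -0.0011, 0.2388]
tool_rot: [[1.0, 0.005, -0.0], [0.005, -1.0, -0.0], [-0.0, 0.0, -1.0]]
ft_force: [-1.5, -0.5, 0.1]
gripper_width: 0.0214
```

```bash
python3 -c "
from h import *
rel()"
```

```text
clk 14.65 z 0.2388 r 0.0379 tcp ang 84.17 yaw+90 90.31 Ftool [-1.6  0.5 -0.1] w 0.02141857089456313
```

Emit:
step_arm(delta_rot=[[0,0,0.01]], linear=[[0.05,0,0]], claw=[25])

```text
clock: 14.78
tool_pos: [0.5365, -0.0011, 0.2388]
tool_rot: [[1.0, -0.005, -0.0], [-0.005, -1.0, -0.0], [-0.0, 0.0, -1.0]]
ft_force: [-0.5, -0.5, 0.4]
gripper_width: 0.021
```

Emit:
step_arm(delta_rot=[[0,0,0.01]], linear=[[0.05,0,0]], claw=[25])

```text
clock: 14.9
tool_pos: [0.5371, -0.0011, 0.2388]
tool_rot: [[1.0, -0.015, -0.0], [-0.015, -1.0, -0.0], [-0.0, 0.0, -1.0]]
ft_force: [-0.3, 0.3, 0.3]
gripper_width: 0.0214
```

Emit:
step_arm(delta_rot=[[0,0,0.01]], linear=[[0.05,0,0]], claw=[25])

```text
clock: 15.02
tool_pos: [0.5377, -0.0011, 0.2388]
tool_rot: [[1.0, -0.025, -0.0], [-0.025, -1.0, -0.0], [-0.0, 0.0, -1.0]]
ft_force: [0.4, -0.8, 0.2]
gripper_width: 0.0213
```

Emit:
step_arm(delta_rot=[[0,0,0.01]], linear=[[0.05,0,0]], claw=[25])

```text
clock: 15.15
tool_pos: [0.5382, -0.0011, 0.2387]
tool_rot: [[0.999, -0.035, -0.0], [-0.035, -0.999, -0.0], [-0.0, 0.0, -1.0]]
ft_force: [-1.2, -0.8, -0.4]
gripper_width: 0.0214
```

```bash
python3 -c "
from h import *
rel()"
```

```text
clk 15.15 z 0.2387 r 0.0382 tcp ang 80.87 yaw+90 88.02 Ftool [-1.2  0.8  0.4] w 0.021426951958801906
```

No force has built up, so this is plain travel. The stop is predicted at TCP about 80°, so I'm creeping.

Emit:
step_arm(delta_rot=[[0,0,0]], linear=[[0.05,0,0]], claw=[25])

```text
clock: 15.28
tool_pos: [0.5386, -0.001, 0.2388]
tool_rot: [[0.999, -0.034, -0.0], [-0.034, -0.999, -0.0], [-0.0, 0.0, -1.0]]
ft_force: [-1.7, 0.6, 0.1]
gripper_width: 0.0213
```

Emit:
step_arm(delta_rot=[[0,0,0]], linear=[[0.05,0,0]], claw=[25])

```text
clock: 15.4
tool_pos: [0.5387, -0.001, 0.2387]
tool_rot: [[0.999, -0.034, -0.001], [-0.034, -0.999, -0.0], [-0.001, 0.0, -1.0]]
ft_force: [-1.4, -0.2, 0.2]
gripper_width: 0.0211
```

Emit:
step_arm(delta_rot=[[0,0,0]], linear=[[0.05,0,0]], claw=[25])

```text
clock: 15.52
tool_pos: [0.5388, -0.001, 0.2387]
tool_rot: [[0.999, -0.034, -0.002], [-0.034, -0.999, 0.0], [-0.002, 0.0, -1.0]]
ft_force: [-2.7, 0.5, 1.5]
gripper_width: 0.0213
```

```bash
python3 -c "
from h import *
rel()"
```

```text
clk 15.525 z 0.2387 r 0.0384 tcp ang 80.02 yaw+90 88.06 Ftool [-2.7 -0.4 -1.5] w 0.02133924932884717
```

The TCP has stalled at 80°, as predicted for the stop. I'm building up to about 12 N.

Emit:
step_arm(delta_rot=[[0,0,0]], linear=[[0.08,0,0]], claw=[25])

```text
clock: 15.65
tool_pos: [0.5389, -0.001, 0.2386]
tool_rot: [[0.999, -0.034, -0.004], [-0.034, -0.999, 0.0], [-0.004, 0.0, -1.0]]
ft_force: [-5.8, -0.3, 1.8]
gripper_width: 0.0214
```

Emit:
step_arm(delta_rot=[[0,0,0]], linear=[[0.08,0,0]], claw=[25])

```text
clock: 15.78
tool_pos: [0.539, -0.001, 0.2385]
tool_rot: [[0.999, -0.034, -0.005], [-0.034, -0.999, 0.0], [-0.005, -0.0, -1.0]]
ft_force: [-7.5, -0.5, 3.4]
gripper_width: 0.0216
```

```bash
python3 -c "
from h import *
rel()"
```

```text
clk 15.775 z 0.2385 r 0.0385 tcp ang 79.69 yaw+90 88.06 Ftool [-7.5  0.7 -3.4] w 0.02157908610258029
```

Emit:
step_arm(delta_rot=[[0,0,0]], linear=[[0.07,0,0]], claw=[25])

```text
clock: 15.9
tool_pos: [0.5391, -0.0009, 0.2385]
tool_rot: [[0.999, -0.034, -0.007], [-0.034, -0.999, 0.0], [-0.007, -0.0, -1.0]]
ft_force: [-8.7, 0.2, 3.0]
gripper_width: 0.0218
```

Emit:
step_arm(delta_rot=[[0,0,0]], linear=[[0.06,0,0]], claw=[25])

```text
clock: 16.02
tool_pos: [0.5391, -0.0009, 0.2384]
tool_rot: [[0.999, -0.034, -0.008], [-0.034, -0.999, 0.0], [-0.008, 0.0, -1.0]]
ft_force: [-9.4, 0.0, 4.5]
gripper_width: 0.0209
```

```bash
python3 -c "
from h import *
rel()"
```

```text
clk 16.025 z 0.2384 r 0.0385 tcp ang 79.5 yaw+90 88.06 Ftool [-9.4  0.3 -4.4] w 0.020903325033214827
```

Emit:
step_arm(delta_rot=[[0,0,0],[0,0,0]], linear=[[0.06,0,0],[0,0,0]], claw=[25,25])

```text
clock: 16.27
tool_pos: [0.5391, -0.0009, 0.2384]
tool_rot: [[0.999, -0.034, -0.009], [-0.034, -0.999, 0.0], [-0.009, -0.0, -1.0]]
ft_force: [-9.3, 0.7, 4.1]
gripper_width: 0.0216
```

Emit:
step_arm(delta_rot=[[0,0,0],[0,0,0]], linear=[[0,0,0],[0,0,0]], claw=[25,25])

```text
clock: 16.52
tool_pos: [0.5391, -0.0009, 0.2384]
tool_rot: [[0.999, -0.034, -0.009], [-0.034, -0.999, 0.0], [-0.009, 0.0, -1.0]]
ft_force: [-9.3, 0.1, 4.5]
gripper_width: 0.0216
```

Emit:
step_arm(delta_rot=[[0,0,0],[0,0,0]], linear=[[0,0,0],[0,0,0]], claw=[25,25])

```text
clock: 16.77
tool_pos: [0.5391, -0.0009, 0.2384]
tool_rot: [[0.999, -0.034, -0.009], [-0.034, -0.999, 0.0], [-0.009, -0.0, -1.0]]
ft_force: [-10.1, -0.4, 4.3]
gripper_width: 0.0217
```

```bash
python3 -c "
from h import *
rel();save('f.png',arm()[100:320,130:400],2)"
```

```text
clk 16.775 z 0.2384 r 0.0386 tcp ang 79.48 yaw+90 88.07 Ftool [-10.1   0.7  -4.2] w 0.021660622766942812
clk 16.775 z 0.2384 r 0.0386 tcp ang 79.48 yaw+90 88.07 Ftool [-10.1   0.7  -4.2] w 0.021660622766942812
arm 140 [ 73.9  79.3  87.2  95.4 102.3]
```

View pics/f.png

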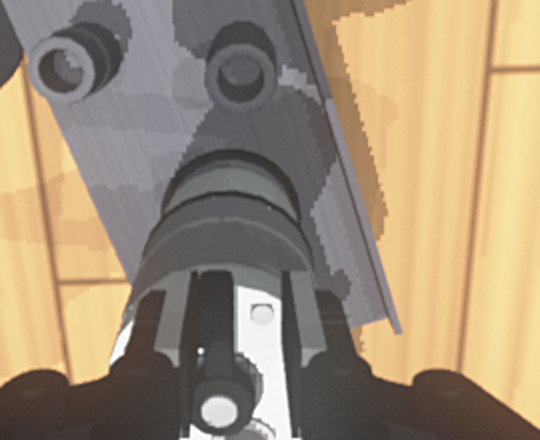

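The lever has stayed at the stop, TCP 79.5°, at about 10 N. I'll lean a touch harder, then swap to the other finger.

Emit:
step_arm(delta_rot=[[0,0,0],[0,0,0],[0,0,0]], linear=[[0.05,0,0],[0,0,0],[0,0,0]], claw=[25,25,25])

```text
clock: 17.2
tool_pos: [0.5392, -0.0009, 0.2384]
tool_rot: [[0.999, -0.034, -0.01], [-0.034, -0.999, 0.0], [-0.01, -0.0, -1.0]]
ft_force: [-10.9, -1.1, 5.3]
gripper_width: 0.021
```

Emit:
step_arm(delta_rot=[[0,0,0]], linear=[[0,0,0]], claw=[25])

```text
clock: 17.32
tool_pos: [0.5392, -0.0009, 0.2384]
tool_rot: [[0.999, -0.034, -0.01], [-0.034, -0.999, 0.0], [-0.01, -0.0, -1.0]]
ft_force: [-11.7, -0.5, 5.6]
gripper_width: 0.0212
```

Emit:
step_arm(delta_rot=[[0,0,0],[0,0,0],[0,0,0],[0,0,0]], linear=[[-0.4,0,0],[-0.5,0,0],[-0.4,0,0],[0,0,0]], claw=[25,25,25,25])

```text
clock: 17.82
tool_pos: [0.5309, -0.0007, 0.2389]
tool_rot: [[0.999, -0.034, 0.001], [-0.034, -0.999, -0.0], [0.001, 0.0, -1.0]]
ft_force: [-0.0, -0.7, -0.4]
gripper_width: 0.0212
```

```bash
python3 -c "
from h import *
rel()"
```

```text
clk 17.825 z 0.2389 r 0.0381 tcp ang 91.81 yaw+90 88.05 Ftool [-0.   0.7  0.4] w 0.021157696657275266
```

About 11.5 N held at the stop, and the lever didn't yield. Now forward (anticlockwise, -x).

Emit:
step_arm(delta_rot=[[0,0,0],[0,0,0],[0,0,0]], linear=[[-0.25,0,0],[-0.15,0,0],[0,0,0]], claw=[25,25,25])

```text
clock: 18.2
tool_pos: [0.5266, -0.0006, 0.2388]
tool_rot: [[0.999, -0.034, 0.0], [-0.034, -0.999, -0.0], [0.0, 0.0, -1.0]]
ft_force: [0.3, -0.0, -0.7]
gripper_width: 0.021
```

Emit:
step_arm(delta_rot=[[0,0,-0.02],[0,0,-0.02]], linear=[[-0.08,0,0],[-0.08,0,0]], claw=[25,25])

```text
clock: 18.45
tool_pos: [0.5253, -0.0008, 0.2388]
tool_rot: [[1.0, 0.007, 0.001], [0.007, -1.0, -0.0], [0.001, 0.0, -1.0]]
ft_force: [1.1, -0.4, -1.1]
gripper_width: 0.0213
```

Emit:
step_arm(delta_rot=[[0,0,-0.02],[0,0,-0.02]], linear=[[-0.08,0,0],[-0.08,0,0]], claw=[25,25])

```text
clock: 18.7
tool_pos: [0.5236, -0.0007, 0.2388]
tool_rot: [[0.999, 0.047, 0.0], [0.047, -0.999, -0.0], [0.0, 0.0, -1.0]]
ft_force: [0.2, -0.3, -0.1]
gripper_width: 0.0214
```

```bash
python3 -c "
from h import *
rel()"
```

```text
clk 18.7 z 0.2388 r 0.039 tcp ang 102.61 yaw+90 92.71 Ftool [0.2 0.3 0.1] w 0.02139394398359002
```

Emit:
step_arm(delta_rot=[[0,0,-0.01]], linear=[[-0.06,0.02,0]], claw=[25])

```text
clock: 18.82
tool_pos: [0.5231, -0.0008, 0.2389]
tool_rot: [[0.998, 0.057, 0.001], [0.057, -0.998, 0.0], [0.001, -0.0, -1.0]]
ft_force: [1.4, 0.2, 0.8]
gripper_width: 0.0214
```

Emit:
step_arm(delta_rot=[[0,0,-0.01]], linear=[[-0.06,0.02,0]], claw=[25])

```text
clock: 18.95
tool_pos: [0.5227, -0.0009, 0.2389]
tool_rot: [[0.998, 0.067, 0.001], [0.067, -0.998, 0.0], [0.001, -0.0, -1.0]]
ft_force: [2.2, 0.1, -0.3]
gripper_width: 0.0216
```

Emit:
step_arm(delta_rot=[[0,0,-0.01]], linear=[[-0.06,0.02,0]], claw=[25])

```text
clock: 19.08
tool_pos: [0.5223, -0.001, 0.2389]
tool_rot: [[0.997, 0.076, 0.002], [0.076, -0.997, 0.001], [0.002, -0.0, -1.0]]
ft_force: [3.5, 1.0, -0.8]
gripper_width: 0.0214
```

Emit:
step_arm(delta_rot=[[0,0,-0.01]], linear=[[-0.06,0.01,0]], claw=[25])

```text
clock: 19.2
tool_pos: [0.5219, -0.0012, 0.2389]
tool_rot: [[0.996, 0.086, 0.002], [0.086, -0.996, 0.001], [0.002, -0.0, -1.0]]
ft_force: [4.5, 1.5, -0.7]
gripper_width: 0.0216
```

```bash
python3 -c "
from h import *
rel()"
```

```text
clk 19.2 z 0.2389 r 0.039 tcp ang 105.12 yaw+90 94.96 Ftool [ 4.6 -1.2  0.7] w 0.021562943092071317
```

Emit:
step_arm(delta_rot=[[0,0,-0.01]], linear=[[-0.05,0.01,0]], claw=[25])

```text
clock: 19.32
tool_pos: [0.5216, -0.0013, 0.239]
tool_rot: [[0.995, 0.096, 0.002], [0.096, -0.995, 0.001], [0.002, -0.0, -1.0]]
ft_force: [5.9, 1.8, -1.5]
gripper_width: 0.0216
```

Emit:
step_arm(delta_rot=[[0,0,-0.01]], linear=[[-0.05,0.01,0]], claw=[25])

```text
clock: 19.45
tool_pos: [0.5212, -0.0014, 0.239]
tool_rot: [[0.994, 0.106, 0.003], [0.106, -0.994, 0.001], [0.003, -0.0, -1.0]]
ft_force: [5.5, 1.2, -0.4]
gripper_width: 0.0214
```

Emit:
step_arm(delta_rot=[[0,0,-0.01]], linear=[[-0.05,0.01,0]], claw=[25])

```text
clock: 19.58
tool_pos: [0.521, -0.0015, 0.239]
tool_rot: [[0.993, 0.116, 0.003], [0.116, -0.993, 0.001], [0.003, -0.0, -1.0]]
ft_force: [5.3, 1.7, -1.7]
gripper_width: 0.0215
```

```bash
python3 -c "
from h import *
rel()"
```

```text
clk 19.575 z 0.239 r 0.0389 tcp ang 106.6 yaw+90 96.68 Ftool [ 5.4 -1.1  1.7] w 0.021459407020486022
```

Emit:
step_arm(delta_rot=[[0,0,-0.01]], linear=[[-0.05,0.01,0]], claw=[25])

```text
clock: 19.7
tool_pos: [0.5207, -0.0016, 0.239]
tool_rot: [[0.992, 0.126, 0.003], [0.126, -0.992, 0.001], [0.004, -0.0, -1.0]]
ft_force: [6.1, 2.1, -2.2]
gripper_width: 0.0214
```

Emit:
step_arm(delta_rot=[[0,0,-0.01]], linear=[[-0.05,0.01,0]], claw=[25])

```text
clock: 19.82
tool_pos: [0.52, -0.0017, 0.239]
tool_rot: [[0.991, 0.136, 0.003], [0.136, -0.991, 0.001], [0.003, -0.001, -1.0]]
ft_force: [4.6, 2.0, -1.3]
gripper_width: 0.0209
```

```bash
python3 -c "
from h import *
rel()"
```

```text
clk 19.825 z 0.239 r 0.039 tcp ang 108.1 yaw+90 97.83 Ftool [ 4.8 -1.4  1.3] w 0.020865480727231135
```

Emit:
step_arm(delta_rot=[[0,0,-0.01]], linear=[[-0.04,0.01,0]], claw=[25])

```text
clock: 19.95
tool_pos: [0.5177, -0.0022, 0.2387]
tool_rot: [[0.989, 0.146, -0.002], [0.146, -0.989, 0.0], [-0.001, -0.0, -1.0]]
ft_force: [-0.5, 0.0, 0.8]
gripper_width: 0.0215
```

Emit:
step_arm(delta_rot=[[0,0,0]], linear=[[0,0,0]], claw=[25])

```text
clock: 20.08
tool_pos: [0.5168, -0.0027, 0.2384]
tool_rot: [[0.989, 0.146, -0.003], [0.146, -0.989, -0.001], [-0.003, 0.0, -1.0]]
ft_force: [-0.8, -0.5, 0.5]
gripper_width: 0.0212
```

```bash
python3 -c "
from h import *
rel()"
```

```text
clk 20.075 z 0.2384 r 0.0392 tcp ang 112.94 yaw+90 98.38 Ftool [-0.9  0.4 -0.5] w 0.021168133281032942
```

Notch one clicked. I'm letting it settle with no force on it, then going on to notch two.

Emit:
step_arm(delta_rot=[[0,0,0],[0,0,0],[0,0,0],[0,0,0],[0,0,0]], linear=[[0,0,0],[0,0,0],[0,0,0],[0,0,0],[0,0,0]], claw=[25,25,25,25,25])

```text
clock: 20.7
tool_pos: [0.5183, -0.0024, 0.2388]
tool_rot: [[0.989, 0.145, -0.0], [0.145, -0.989, -0.0], [-0.0, 0.0, -1.0]]
ft_force: [0.2, -0.8, 0.1]
gripper_width: 0.0215
```

Emit:
step_arm(delta_rot=[[0,0,-0.04],[0,0,-0.04],[0,0,-0.02]], linear=[[-0.04,0.05,0],[-0.04,0.04,0],[-0.04,0.03,0]], claw=[25,25,25])

```text
clock: 21.08
tool_pos: [0.5173, -0.0038, 0.2388]
tool_rot: [[0.97, 0.244, -0.0], [0.244, -0.97, -0.0], [-0.0, 0.0, -1.0]]
ft_force: [0.4, -0.9, -0.2]
gripper_width: 0.0214
```

Emit:
step_arm(delta_rot=[[0,0,-0.01]], linear=[[-0.06,0.02,0]], claw=[25])

```text
clock: 21.2
tool_pos: [0.5168, -0.0042, 0.2388]
tool_rot: [[0.967, 0.254, 0.0], [0.254, -0.967, -0.0], [0.0, 0.0, -1.0]]
ft_force: [-0.4, 0.1, 0.2]
gripper_width: 0.0218
```

Emit:
step_arm(delta_rot=[[0,0,-0.01]], linear=[[-0.06,0.01,0]], claw=[25])

```text
clock: 21.32
tool_pos: [0.5162, -0.0044, 0.2388]
tool_rot: [[0.965, 0.263, 0.0], [0.263, -0.965, -0.0], [-0.0, 0.0, -1.0]]
ft_force: [0.0, -0.1, 0.2]
gripper_width: 0.0213
```

```bash
python3 -c "
from h import *
rel()"
```

```text
clk 21.325 z 0.2388 r 0.0379 tcp ang 114.77 yaw+90 105.26 Ftool [-0.   0.1 -0.2] w 0.021277679782318086
```

Emit:
step_arm(delta_rot=[[0,0,-0.01],[0,0,-0.01]], linear=[[-0.06,0,0],[-0.06,0,0]], claw=[25,25])

```text
clock: 21.58
tool_pos: [0.5153, -0.0047, 0.2388]
tool_rot: [[0.959, 0.283, 0.001], [0.283, -0.959, -0.0], [0.001, 0.0, -1.0]]
ft_force: [0.3, 0.3, -0.5]
gripper_width: 0.0211
```

Emit:
step_arm(delta_rot=[[0,0,-0.01],[0,0,-0.01]], linear=[[-0.06,0.01,0],[-0.06,0.01,0]], claw=[25,25])

```text
clock: 21.82
tool_pos: [0.5148, -0.0051, 0.2389]
tool_rot: [[0.953, 0.302, 0.002], [0.302, -0.953, 0.0], [0.002, 0.0, -1.0]]
ft_force: [3.0, 1.6, -0.9]
gripper_width: 0.0209
```

```bash
python3 -c "
from h import *
rel()"
```

```text
clk 21.825 z 0.2389 r 0.0379 tcp ang 117.16 yaw+90 107.56 Ftool [ 3.3 -0.7  0.9] w 0.02093587426515757
```

Emit:
step_arm(delta_rot=[[0,0,-0.01],[0,0,-0.01]], linear=[[-0.06,0,0],[-0.05,0,0]], claw=[25,25])

```text
clock: 22.08
tool_pos: [0.5141, -0.0054, 0.2389]
tool_rot: [[0.947, 0.321, 0.003], [0.321, -0.947, 0.0], [0.003, 0.001, -1.0]]
ft_force: [5.3, 1.5, -2.0]
gripper_width: 0.021
```

Emit:
step_arm(delta_rot=[[0,0,-0.01]], linear=[[-0.05,0.01,0]], claw=[25])

```text
clock: 22.2
tool_pos: [0.5138, -0.0056, 0.239]
tool_rot: [[0.944, 0.33, 0.003], [0.33, -0.944, 0.0], [0.003, 0.001, -1.0]]
ft_force: [5.9, 1.1, -2.5]
gripper_width: 0.0213
```

Emit:
step_arm(delta_rot=[[0,0,-0.01]], linear=[[-0.05,0.01,0]], claw=[25])

```text
clock: 22.32
tool_pos: [0.5135, -0.0058, 0.239]
tool_rot: [[0.941, 0.34, 0.003], [0.34, -0.941, 0.001], [0.003, 0.001, -1.0]]
ft_force: [5.1, 1.4, -3.5]
gripper_width: 0.0215
```

```bash
python3 -c "
from h import *
rel()"
```

```text
clk 22.325 z 0.239 r 0.0379 tcp ang 119.37 yaw+90 109.85 Ftool [5.2 0.4 3.5] w 0.021482472857078994
```

Emit:
step_arm(delta_rot=[[0,0,-0.01]], linear=[[-0.05,0.01,0]], claw=[25])

```text
clock: 22.45
tool_pos: [0.5128, -0.006, 0.2389]
tool_rot: [[0.937, 0.349, 0.003], [0.349, -0.937, 0.001], [0.003, 0.0, -1.0]]
ft_force: [3.8, 0.9, -2.3]
gripper_width: 0.0214
```

Emit:
step_arm(delta_rot=[[0,0,-0.01]], linear=[[-0.04,0.01,0]], claw=[25])

```text
clock: 22.58
tool_pos: [0.5105, -0.0066, 0.2387]
tool_rot: [[0.933, 0.359, -0.002], [0.359, -0.933, -0.0], [-0.002, -0.0, -1.0]]
ft_force: [-0.4, 0.5, -0.1]
gripper_width: 0.0216
```

```bash
python3 -c "
from h import *
rel()"
```

```text
clk 22.575 z 0.2387 r 0.0387 tcp ang 123.89 yaw+90 111.03 Ftool [-0.2 -0.6  0.1] w 0.021623583098510774
```

Notch two clicked. Settling, then on to notch three.

Emit:
step_arm(delta_rot=[[0,0,0],[0,0,0],[0,0,0],[0,0,0],[0,0,0]], linear=[[0,0,0],[0,0,0],[0,0,0],[0,0,0],[0,0,0]], claw=[25,25,25,25,25])

```text
clock: 23.2
tool_pos: [0.5112, -0.0066, 0.2388]
tool_rot: [[0.934, 0.358, -0.0], [0.358, -0.934, -0.0], [-0.0, 0.0, -1.0]]
ft_force: [-0.2, -0.2, -0.2]
gripper_width: 0.0215
```

Emit:
step_arm(delta_rot=[[0,0,-0.04],[0,0,-0.04],[0,0,-0.02]], linear=[[-0.04,0.03,0],[-0.04,0.03,0],[-0.04,0.03,0]], claw=[25,25,25])

```text
clock: 23.58
tool_pos: [0.5105, -0.0079, 0.2388]
tool_rot: [[0.893, 0.45, -0.0], [0.45, -0.893, -0.0], [-0.0, 0.0, -1.0]]
ft_force: [0.3, -0.5, -0.2]
gripper_width: 0.0213
```

Emit:
step_arm(delta_rot=[[0,0,-0.01],[0,0,-0.01]], linear=[[-0.06,0.02,0],[-0.06,0.02,0]], claw=[25,25])

```text
clock: 23.82
tool_pos: [0.5096, -0.0088, 0.2388]
tool_rot: [[0.884, 0.467, -0.0], [0.467, -0.884, -0.0], [-0.0, 0.0, -1.0]]
ft_force: [-0.3, 0.4, -0.3]
gripper_width: 0.021
```

Emit:
step_arm(delta_rot=[[0,0,-0.01],[0,0,-0.01]], linear=[[-0.06,0.01,0],[-0.06,0.01,0]], claw=[25,25])

```text
clock: 24.08
tool_pos: [0.5089, -0.0094, 0.2388]
tool_rot: [[0.874, 0.485, 0.001], [0.485, -0.874, 0.0], [0.001, 0.0, -1.0]]
ft_force: [0.5, 1.3, -1.0]
gripper_width: 0.0211
```

```bash
python3 -c "
from h import *
rel()"
```

```text
clk 24.075 z 0.2388 r 0.0374 tcp ang 128.36 yaw+90 119.02 Ftool [ 1.1 -0.8  1. ] w 0.02108664529664487
```

Emit:
step_arm(delta_rot=[[0,0,-0.01],[0,0,-0.01]], linear=[[-0.06,0,0],[-0.06,0,0]], claw=[25,25])

```text
clock: 24.32
tool_pos: [0.5084, -0.0099, 0.2389]
tool_rot: [[0.865, 0.503, 0.002], [0.503, -0.865, 0.0], [0.002, 0.001, -1.0]]
ft_force: [2.1, 0.8, -1.5]
gripper_width: 0.0216
```

Emit:
step_arm(delta_rot=[[0,0,-0.01],[0,0,-0.01]], linear=[[-0.05,0,0],[-0.05,0,0]], claw=[25,25])

```text
clock: 24.58
tool_pos: [0.5078, -0.0104, 0.2389]
tool_rot: [[0.854, 0.52, 0.002], [0.52, -0.854, 0.001], [0.002, 0.001, -1.0]]
ft_force: [4.1, 2.6, -2.1]
gripper_width: 0.0214
```

Emit:
step_arm(delta_rot=[[0,0,-0.01]], linear=[[-0.05,0,0]], claw=[25])

```text
clock: 24.7
tool_pos: [0.5076, -0.0106, 0.2389]
tool_rot: [[0.849, 0.528, 0.003], [0.528, -0.849, 0.001], [0.003, 0.001, -1.0]]
ft_force: [6.2, 2.1, -2.3]
gripper_width: 0.0212
```

```bash
python3 -c "
from h import *
rel()"
```

```text
clk 24.7 z 0.2389 r 0.0374 tcp ang 130.94 yaw+90 121.89 Ftool [6.3 1.4 2.3] w 0.021241465092119518
```

Emit:
step_arm(delta_rot=[[0,0,-0.01]], linear=[[-0.05,0,0]], claw=[25])

```text
clock: 24.82
tool_pos: [0.5074, -0.0108, 0.239]
tool_rot: [[0.844, 0.537, 0.003], [0.537, -0.844, 0.001], [0.003, 0.001, -1.0]]
ft_force: [5.8, 1.7, -2.6]
gripper_width: 0.0213
```

Emit:
step_arm(delta_rot=[[0,0,-0.01]], linear=[[-0.05,0,0]], claw=[25])

```text
clock: 24.95
tool_pos: [0.5067, -0.0112, 0.2389]
tool_rot: [[0.838, 0.545, 0.003], [0.545, -0.838, 0.0], [0.002, 0.001, -1.0]]
ft_force: [4.1, 1.5, -2.2]
gripper_width: 0.0216
```

```bash
python3 -c "
from h import *
rel()"
```

```text
clk 24.95 z 0.2389 r 0.0375 tcp ang 132.59 yaw+90 123.03 Ftool [4.3 1.  2.2] w 0.021554375041742367
```

Emit:
step_arm(delta_rot=[[0,0,0]], linear=[[-0.03,0,0]], claw=[25])

```text
clock: 25.08
tool_pos: [0.5045, -0.0119, 0.2387]
tool_rot: [[0.838, 0.545, -0.002], [0.545, -0.838, -0.001], [-0.002, -0.0, -1.0]]
ft_force: [0.3, 0.1, -0.3]
gripper_width: 0.0212
```

Emit:
step_arm(delta_rot=[[0,0,0]], linear=[[0,0,0]], claw=[25])

```text
clock: 25.2
tool_pos: [0.504, -0.0118, 0.2386]
tool_rot: [[0.839, 0.545, -0.003], [0.545, -0.839, -0.001], [-0.003, -0.001, -1.0]]
ft_force: [-0.2, 0.3, -0.4]
gripper_width: 0.0217
```

```bash
python3 -c "
from h import *
rel()"
```

```text
clk 25.2 z 0.2386 r 0.0389 tcp ang 136.13 yaw+90 123.00999999999999 Ftool [-0.  -0.3  0.4] w 0.02173600150310572
```

Notch three clicked. I settle, centre on the tab without touching it, lift off and check.

Emit:
step_arm(delta_rot=[[0,0,0],[0,0,0],[0,0,0],[0,0,0],[0,0,0]], linear=[[0,0,0],[0,0,0],[0.2,0,0],[0.1,0,0],[0,0,0]], claw=[25,25,25,25,25])

```text
clock: 25.82
tool_pos: [0.5078, -0.0099, 0.2388]
tool_rot: [[0.839, 0.545, -0.0], [0.545, -0.839, -0.0], [-0.0, 0.0, -1.0]]
ft_force: [-0.7, 0.4, 0.4]
gripper_width: 0.0214
```

Emit:
step_arm(delta_rot=[[0,0,0],[0,0,0],[0,0,0],[0,0,0],[0,0,0]], linear=[[0,0,-1],[0,0,-3],[0,0,-4],[0,0,-4],[0,0,0]], claw=[25,25,25,25,25])

```text
clock: 26.45
tool_pos: [0.5094, -0.0102, 0.363]
tool_rot: [[0.839, 0.545, 0.008], [0.545, -0.839, -0.001], [0.006, 0.006, -1.0]]
ft_force: [0.2, -0.2, -0.5]
gripper_width: 0.0214
```

```bash
python3 -c "
from h import *
rel(); p,z,K,T=cap('wrist'); save('g.png',p,1.5); measure(z,K,T)
P=cloud(z,K,T); r=np.hypot(P[...,0]-C0[0],P[...,1]-C0[1]); q=P[(r<.05)&(abs(P[...,2]-.2405)<.003)].mean(0)[:2]-C0; print('lever',np.degrees(np.arctan2(q[1],q[0])),np.hypot(*q))
k=C0+.0225*np.array([.290,-.957]); m=np.hypot(P[...,0]-k[0],P[...,1]-k[1])<.005; print('knob z',np.percentile(P[m][:,2],[10,50,90]))
for n in('scene','top'):
    o=np.load(n+'.npz')['p'].astype(int); c=cap(n)[0]; np.savez(n+'2',p=c); print(n,(abs(c-o).sum(2)>60).sum())
"
```

```text
clk 26.45 z 0.363 r 0.0366 tcp ang 128.44 yaw+90 123.00999999999999 Ftool [0.1 0.3 0.5] w 0.021375983609932293
cap 2757 [ 0.5317 -0.037   0.2115] [ 0.53195 -0.0387   0.21195] [0.0692 0.0691 0.0079]
tab 146 [ 0.5075 -0.0092  0.2396] [ 0.5081  -0.00985  0.2393 ] [0.0128 0.0126 0.0064]
mid 1 [ 0.5161 -0.0203  0.222 ] [ 0.51605 -0.02035  0.22205] [0. 0. 0.]
hub 237 [ 0.532  -0.0385  0.2226] [ 0.53235 -0.0383   0.2234 ] [0.0198 0.0205 0.0038]
circle (531.8350830078125, -38.91290283203125) 35.03904724121094
lever 129.64875989851345 0.038061956462944566
knob z [0.2185443 0.2193887 0.220098 ]
scene 23191
top 36233
```

View pics/g.png

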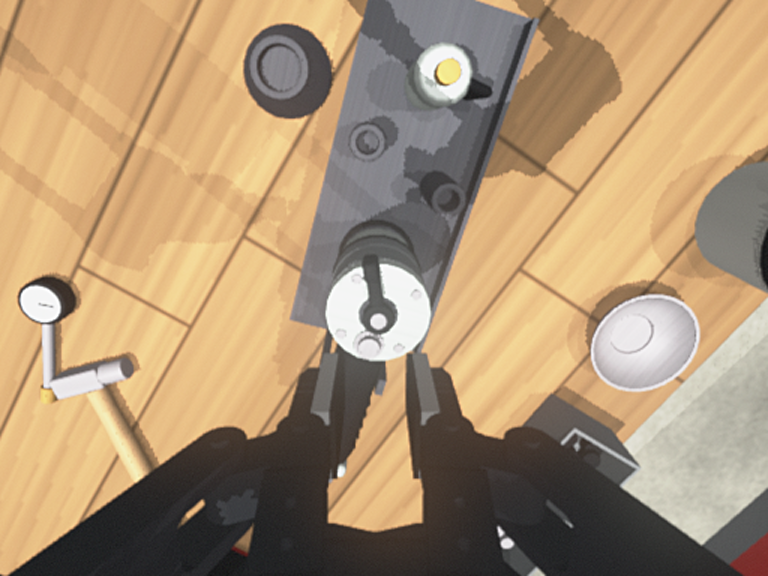

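The view shows the lever between notches' predicted spot: tab at (372,265), knob at (370,345) low on the cap. The sockets are at (368,142) and (447,195), standing as before. The lever measures 129.6°, against 88.1° + 0.719 rad = 129.3° expected, and the knob top is about 8 mm above the cap. Handing in.

```bash
python3 -c "
from workcell import ctrl
print(ctrl.job_done())"
```

```text
the job is handed in; nothing more can be done
None
```

The wrench is set as asked and the job is handed in at about 26.5 s on the robot's clock, well under the 72 s limit. No verdict is reported.

- **Valve:** I pushed the knob in until it seated, at about 13 N. A final depth check puts its top about 8 mm above the cap, which is the fully-in height.
- **Low stop:** The lever went back clockwise through four clicks and the plain travel to the stop. I leaned on it at about 9–12 N for roughly 1.3 s and it did not give. The highest tangential reading was 11.7 N, and with a vertical part of about 5.6 N the total reached about 13 N.
- **Third notch:** I went forward through three separate clicks of about 5–6.5 N each, with about 0.6 s unloaded in notches one and two. The lever now points at 129.6° in the world frame; the third notch should be at 129.3°, reckoning from the start notch and the notch spacing.
- **Final state:** The gripper is clear above the wrench and the force sensor reads about zero.
- **Bystanders:** The last wrist view shows both sockets, the cone, the gauge and the part of the hammer in view looking undisturbed. I did not measure them, and the screwdriver was not in that view. Comparing the overview pictures before and after settled nothing, because the arm and its shadow had moved.

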